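# Clamp the lock cylinder's keeper with its slotted screw

## Task

Secure the key cylinder in the lock case: swing the forked keeper plate back in under the raised screw head until it stops, then take the square-handled flat-blade screwdriver from the stand and, keeping the bit seated in the slot, turn the screw clockwise until it is fully home. Put the screwdriver back upright in the stand hole it came from and leave the other things on the bench alone; turn the screw only with the screwdriver, never with the fingers.

Things in the scene. Friction and masses are not known exactly. Their poses are not given: they have to be found in the camera images.
- keeper (a joint): Angle (rad) of the steel forked keeper plate (22 mm wide, 5 mm thick, about 99 mm long from pivot to fork tips) about a vertical pivot on the grey lock case. 0 = home against its stop, fork round the screw's shank under the head; positive = swung out, anticlockwise seen from above. To bring it home turn it clockwise from above. Light friction (0.1 N m), it stays where it is left.
- keeper_post (a point): Centre of the upper part of the round steel post, diameter 14 mm, 40 mm tall, that stands upright on the keeper plate, 45 mm from the pivot. The point lies 29 mm above the plate's top and 11 mm below the post's top. This is what to pinch or push. It moves with the keeper.
- keeper_pivot (a point): Point on the keeper's vertical pivot axis, at the underside of the plate, 41 mm above the table. The lock case is a fixed grey box 100 x 170 x 34 mm with its origin 45 mm from this point along -y of this frame; x and y are the case's own directions. The screw's axis lies 90 mm from this point along -y of this frame, and the keeper points along -y when home.
- screw (a joint): Angle (rad) the screw still has to turn clockwise (seen from above) to be home: 0 = fully home at its stop, positive = unscrewed. It has a coarse thread: the head sinks 1.2 mm for each radian. It holds still by its own friction, 0.08 N m.
- screw_slot (a point): Centre of the floor of the slot in the screw head. Head: round steel disc, diameter 26 mm, 9 mm tall, axis vertical; its top is 5 mm above this point. The straight slot runs along this frame's x, is 4.5 mm wide, 19 mm long (closed at both ends by the rim) and 5 mm deep. It turns and sinks with the screw; at home it lies 50 mm above the table.
- driver_grip (a point): Centre of the handle of the screwdriver: black, square section 28 x 28 mm, 62 mm long, between the nut driver's and the awl's round handles or beside them. The flat sides face this frame's x and y. z points from the blade to the handle's end. The handle starts 31 mm below this point with a round guard 36 mm wide and 5 mm thick under it, which rests on the stand. Mass about 0.13 kg.
- driver_tip (a point): Middle of the tip of the screwdriver's flat blade, 101 mm from driver_grip along -z. The blade is 16 mm wide along this frame's x and 1.8 mm thick at the tip (2.4 mm from 4 mm up) along y, 24 mm long, on a round shaft of diameter 8 mm. In the stand the tip hangs 10 mm above the table.
- stand: Fixed wooden tool stand: a plate 56 mm (x) by 200 mm (y), 12 mm thick, its top 75 mm above the table, on a leg at each end. Origin on the table under its centre. Three square 22 mm holes at y = -55, 0 and 55 mm, each with a tool hanging by its guard; any of them can hold the screwdriver.
- nut_driver: Bystander: nut driver with a round black handle, diameter 26 mm, its top 61 mm above the stand's plate, hanging in another hole of the stand. Origin at its lower end.
- awl: Bystander: awl with a pear-shaped round black handle, diameter 26 mm, its top 53 mm above the stand's plate, hanging in another hole. Origin at its lower end.
- padlock: Bystander: brass padlock standing on its base, 24 x 50 x 74 mm. Origin under its centre.
- spare_cylinder: Bystander: spare brass lock cylinder lying on the bench, 60 x 17 x 33 mm.
- key_blank: Bystander: flat brass key blank, 58 x 26 x 4 mm.
- parts_tray: Bystander: open steel parts tray 100 x 140 x 30 mm, origin under its centre.
- wrench: Bystander: steel wrench lying on the bench.
- cutter_wheel: Bystander: dark steel cutter disc, diameter 60 mm, 10 mm thick.
- driver: The whole screwdriver; origin at its blade's tip (same frame as driver_tip).
There are look-alikes about, which are no part of the job. Of the things that look like the part that bears keeper, the larger one is meant. What is shaped like the driver but yellow is not meant.

How it is judged:
By the outcome, as a careful person would: the job done as asked, in the order asked, and still so for the second after the job is handed in, with the robot touching nothing.
It also fails if it takes over 72 s, if anything falls off the work surface, if the arm or the gripper's body presses on something with over 40 N, if the wrist force passes 120 N, or if a joint passes its speed limit or range.

## Robot

A 7-joint arm with a two-finger parallel gripper is mounted at the origin on the work surface. World frame = base frame: x ahead of the robot, y to its left, z up, the work surface at z = 0. Lengths are in mm, angles in rad, forces in N, time in s.
With the tool pointing down it reaches from about 350 to 900 mm from the base axis. Payload 8.1 kg.
Tool frame: the origin (TCP) lies at the very end of the fingers, on their centre line; the grasp point (between the pads) lies 19 mm behind it; z points along the fingers, y is the line along which they close (so a half turn about z gives the same grasp; the last joint's range is limited). The gripper opens to 92 mm and grips with 3 to 60 N. Pads are 19 mm wide; open, the fingers measure 130 mm over their backs; the gripper's body (75 mm by 190 mm) begins 47 mm behind the grasp point.
Start: joints at [-1.364, 0.434, 0.025, 1.573, -0.012, 1.134, -0.075], TCP at [190.57, 595.252, 226.742] pointing down, gripper open.
Joint ranges: [-2.62, 2.62], [-0.44, 2.09], [-1.27, 1.32], [0.08, 2.57], [-1.32, 4.46], [0.12, 2], [-2.74, 2.74]. Speed limits (rad/s): [2.22, 2.22, 3.01, 3.01, 3.14, 3.14, 3.14].

## Interface

Orientations are given as a rotation vector (axis times angle).
In Python, from cell import read_state, capture, hand_in gives the robot as it stands.
- The arm moves only by the tool jog_arm, never from a script. Its argument "rows" is a list that holds one entry, the list of rows, each a list of 4 numbers: the shift along the tool's x, y, z in m, then the turn about the tool's z in rad. In form: [[[x, y, z, twist], ...]]. A call has 1 to 10 rows; each row shifts and turns the commanded pose from where the row before left it, along the tool's axes as they then stand; what a row does not reach is not made up. A row lasts 1/10 s, in which the tool goes at most 50 mm and 8.59 degrees, less where a joint would pass 70% of its speed; a pose out of reach is approached as far as the arm can. A call with a gripper value outside its range is refused whole. "gripper" is the closure, from -1 (fully open) to 1 (shut), so that 0 is half open, set as the call begins (left out, the last holds). The fingers move at their own pace and stop on an object; "force" is the grip in N (left out, the last holds). Time passes only in rows, so rows that do not move let the fingers close. It gives the time, the measured TCP pose, the force, the opening and the grip force at its end, in the units of the state.
- read_state(): the state, without advancing time (a new reading comes with each control period).
- capture(name): name is "scene" or "side" or "wrist"; returns a dict with "image" (420x560x3 uint8, blue, green, red), "intrinsics" (3x3 intrinsics, pixels), "origin" and "orientation" of the camera in the world; the wrist camera has in their place "tool_from_camera" (4x4, takes a point from camera to tool coordinates, whose origin is the TCP and whose axes are the flange's). Camera axes: x right, y up, looking along -z (the intrinsics and any distortion apply to the point x, -y, -z); pixel columns grow to the right and rows downward; lengths in mm; the calibration is good to about 2 mm. A picture is of the moment at which its call begins: read the wrist's pose just before it. There is no depth.
- hand_in(): hands the job in; it is judged then, once.
The state is a dict: "time": time; "joint_positions": joint angles; "joint_vel": joint speeds; "tau": joint torques, N m; "position": TCP position; "eef_rot": TCP orientation; "force": force on the tool from outside, world axes, zero at the start; "torque": the same for the moment, N m; "finger_gap": opening from 0.0 (shut) to 1.0 (fully open); "gripper_force": force on a finger pad.
Only numpy, scipy, OpenCV 4.12 (cv2) and the standard library are available. Lean on these libraries where they do the work, as an engineer would, in place of code of your own. Each camera call takes 0.05 s, during which the arm holds its last target. There are 200 camera calls.

## Working session

There is one attempt and no reset: what is moved stays moved. The work goes in short steps, Python scripts to look and compute and a tool call to move; the robot and the scene stay as the last step left them, time stands still between calls to the robot, and variables do not carry over. Pictures are saved under pics/ and viewed, at most 10 in all, crops included, and the job is handed in when it is done.

Besides the shell and the picture viewer there is one more tool, called after ">>>" as name([rows], argument=value, ...), one row to a line, values as JSON. jog_arm: Moves the arm, as the interface text tells. Its arguments: {"type":"object","properties":{"rows":{"type":"array","items":{"type":"array","items":{"type":"array","items":{"type":"number"}}}},"gripper":{"type":"number"},"force":{"type":"number"}},"required":["rows"]}

```bash
mkdir -p pics; ls; cat > h.py <<'E'
import numpy as np, cv2
from scipy.spatial.transform import Rotation as R
from cell import read_state, capture, hand_in
def cam(name):
    s=read_state(); c=capture(name); K=np.array(c["intrinsics"])
    if "tool_from_camera" in c:
        T=np.eye(4); T[:3,:3]=R.from_rotvec(s["eef_rot"]).as_matrix(); T[:3,3]=s["position"]
        T=T@np.array(c["tool_from_camera"]); o,Q=T[:3,3],T[:3,:3]
    else:
        o=np.array(c["origin"]); Q=np.array(c["orientation"]); Q=R.from_rotvec(Q).as_matrix() if Q.size==3 else Q
    return c["image"],K,o,Q,c
def save(name,tag):
    im,K,o,Q,c=cam(name); cv2.imwrite(f"pics/{tag}.png",im); np.savez(f"pics/{tag}.npz",K=K,o=o,Q=Q,im=im)
def load(tag):
    d=np.load(f"pics/{tag}.npz"); return d["K"],d["o"],d["Q"]
def ray(tag,px):
    K,o,Q=load(tag); v=np.linalg.inv(K)@[px[0],px[1],1]; return o,Q@np.array([v[0],-v[1],-v[2]])
def atz(tag,px,z):
    o,d=ray(tag,px); return o+d*(z-o[2])/d[2]
def proj(tag,P):
    K,o,Q=load(tag); p=Q.T@(np.array(P)-o); q=K@[p[0],-p[1],-p[2]]; return q[:2]/q[2]
def crop(tag,x0,y0,x1,y1,k,out):
    im=cv2.imread(f"pics/{tag}.png")[y0:y1,x0:x1]; cv2.imwrite(f"pics/{out}.png",cv2.resize(im,None,fx=k,fy=k,interpolation=cv2.INTER_CUBIC))
E
python3 - <<'E'
from h import *
s=read_state(); print(s)
for n in("scene","side","wrist"):
    im,K,o,Q,c=cam(n); print(n,{k:v for k,v in c.items() if k!="image"})
    save(n,n+"0")
a,b=[cv2.imread(f"pics/{n}0.png") for n in("scene","side")]
E
```

```text
pics
{'time': 0.0, 'joint_positions': array([-1.36362458,  0.43516267,  0.02494957,  1.5740931 , -0.01161141,
        1.13396593, -0.0751274 ]), 'joint_vel': array([ 2.72202076e-05,  7.79057217e-04, -4.32555765e-04, -5.04283894e-04,
       -1.63948221e-05, -9.24352199e-04,  4.19867779e-04]), 'tau': array([-1.10776659e-04, -6.67859674e+01,  9.85166989e-01, -3.14465618e+01,
       -6.04254333e-02,  4.30703082e-02,  1.75235623e-04]), 'position': array([190.4110939 , 594.76670213, 225.98369082]), 'eef_rot': array([-4.84752576e-01, -3.10385081e+00,  2.32418511e-03]), 'force': array([-0.47322222,  0.23227769,  1.19000868]), 'torque': array([ 0.00582144,  0.03808824, -0.00877732]), 'gripper_force': 0.0, 'finger_gap': 1.000180518794388}
scene {'intrinsics': array([[429.93141843,   0.        , 282.52596579],
       [  0.        , 429.93141843, 205.66110213],
       [  0.        ,   0.        ,   1.        ]]), 'origin': array([1012.53391429,  463.16640963,  892.38932938]), 'orientation': array([0.34195467, 0.83230986, 2.21662197])}
side {'intrinsics': array([[401.39502359,   0.        , 281.91738406],
       [  0.        , 401.39502359, 211.30061617],
       [  0.        ,   0.        ,   1.        ]]), 'origin': array([ 429.90671113, -548.07681271,  776.22942029]), 'orientation': array([ 0.66705695, -0.05328495, -0.19986176])}
wrist {'intrinsics': array([[289.30434174,   0.        , 280.83322126],
       [  0.        , 289.30434174, 208.63894417],
       [  0.        ,   0.        ,   1.        ]]), 'tool_from_camera': array([[ 1.27169450e-04,  9.62955455e-01,  2.69660482e-01,
         7.15579433e+01],
       [ 9.99999577e-01,  1.23212445e-04, -9.11581448e-04,
        -1.21467449e+00],
       [-9.11037855e-04,  2.69660484e-01, -9.62955032e-01,
        -1.57465844e+02],
       [ 0.00000000e+00,  0.00000000e+00,  0.00000000e+00,
         1.00000000e+00]])}
```

View pics/scene0.png

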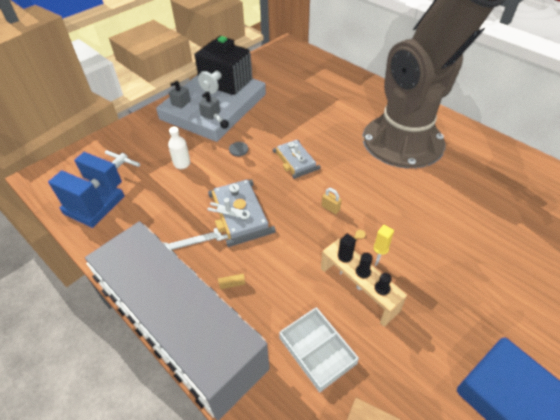

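The scene view shows the larger lock case at (240,210), with a smaller look-alike at (297,157). The stand is at (363,278) with three black handles at (346,247), (364,264) and (383,284). A yellow look-alike driver is at (384,240).

```bash
python3 - <<'E'
from h import *
crop("scene0",190,165,290,255,4,"a"); crop("scene0",305,215,405,305,4,"b")
cv2.imwrite("pics/ab.png",np.hstack([cv2.imread("pics/a.png"),cv2.imread("pics/b.png")]))
for p,z in (((240,210),41),((346,240),137),((364,258),130),((383,278),130),((384,232),100),((328,252),75),((398,300),75)): print(p,atz("scene0",p,z).round())
E
```

```text
(240, 210) [ 574. -126.   41.]
(346, 240) [521. 170. 137.]
(364, 258) [527. 225. 130.]
(383, 278) [540. 282. 130.]
(384, 232) [418. 205. 100.]
(328, 252) [536. 138.  75.]
(398, 300) [528. 324.  75.]
```

View pics/ab.png

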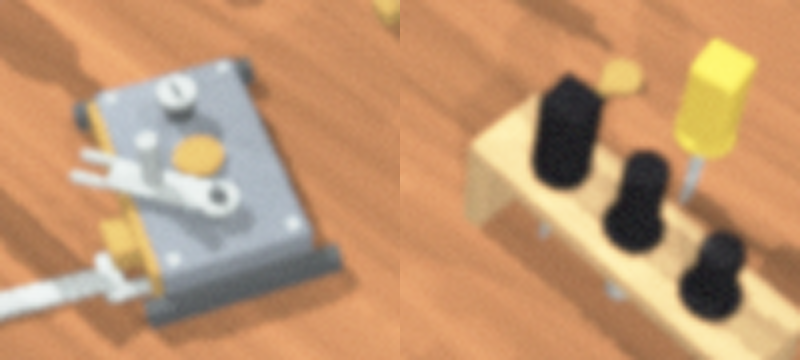

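View pics/wrist0.png

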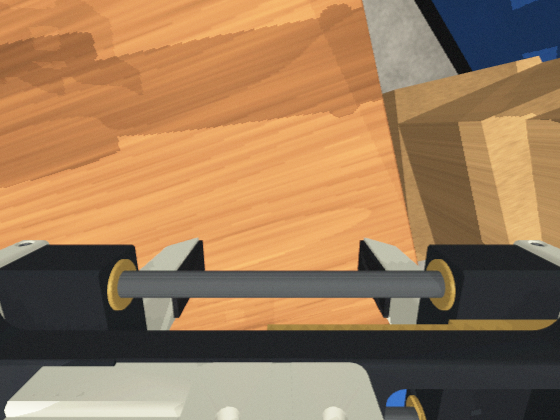

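Crop: the square black handle is the leftmost one in the stand (346,242). The two others have round handles and the yellow one stands on its own, so I choose the square one. On the case the pivot is at (245,214), the screw head at (234,187) and the post top at (227,199), with the keeper swung out. The wrist view shows only the fingers and the empty bench.

```bash
python3 - <<'E'
from h import *
pv=atz("scene0",(245,213.7),46); sc=atz("scene0",(234.2,187.5),60); po=atz("scene0",(226.7,199),86)
print(pv,sc,po,np.linalg.norm((pv-sc)[:2]),np.linalg.norm((pv-po)[:2]))
s=read_state();print(R.from_rotvec(s["eef_rot"]).as_matrix().round(3))
E
```

```text
[ 575.97156179 -104.2227699    46.        ] [ 541.46215159 -182.81540021   60.        ] [ 595.83856949 -146.40397062   86.        ] 85.8353128382062 46.62565483246863
[[-0.952  0.305 -0.   ]
 [ 0.305  0.952 -0.   ]
 [-0.    -0.    -1.   ]]
```

>>> jog_arm([
  [[-0.032,-0.0325,0,0],[-0.032,-0.0325,0,0],[-0.032,-0.0325,0,0],[-0.032,-0.0325,0,0],[-0.032,-0.0325,0,0],[-0.032,-0.0325,0,0],[-0.032,-0.0325,0,0],[-0.032,-0.0325,0,0],[-0.032,-0.0325,0,0],[-0.032,-0.0325,0,0]],
])

```text
time: 1.3
position: [396.8, 186.4, 227.0]
eef_rot: [0.485, 3.103, 0.001]
force: [1.1, -0.0, -0.3]
finger_gap: 0.997
gripper_force: 0.0
```

>>> jog_arm([
  [[-0.032,-0.0325,0,0],[-0.032,-0.0325,0,0],[-0.032,-0.0325,0,0],[-0.032,-0.0325,0,0],[-0.032,-0.0325,0,0],[-0.032,-0.0325,0,0],[-0.032,-0.0325,0,0],[-0.032,-0.0325,0,0],[-0.032,-0.0325,0,0],[-0.032,-0.0325,0,0]],
])

```text
time: 2.3
position: [602.6, -220.5, 226.7]
eef_rot: [0.484, 3.104, 0.0]
force: [0.9, 0.7, -0.0]
finger_gap: 0.998
gripper_force: 0.0
```

>>> jog_arm([
  [[0,0,0,0.14],[0,0,0,0.14],[0,0,0,0.14],[0,0,0,0.14],[0,0,0,0.14],[0,0,0,0.12],[0,0,0,0]],
])

```text
time: 3.0
position: [601.9, -218.7, 226.5]
eef_rot: [-1.684, -2.652, 0.0]
force: [-0.4, 0.2, -0.6]
finger_gap: 0.998
gripper_force: 0.0
```

```bash
python3 - <<'E'
from h import *
s=read_state();print(s["time"],s["position"],s["joint_positions"].round(2));print(R.from_rotvec(s["eef_rot"]).as_matrix().round(3))
save("wrist","w1")
E
```

```text
3.0 [ 601.92857818 -218.65175827  226.49700044] [-0.17  0.52  0.68  1.57 -0.35  1.18  1.02]
[[-0.425  0.905 -0.   ]
 [ 0.905  0.425 -0.   ]
 [ 0.    -0.    -1.   ]]
```

View pics/w1.png

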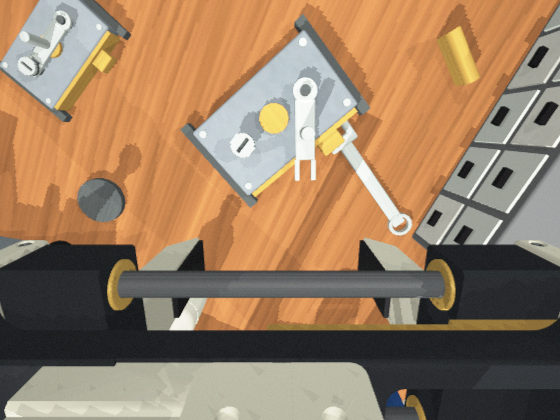

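Wrist view: the larger case is centred at (275,110), with the pivot at (305,90), the post at about (308,132) and the screw head at (242,146). The wrench lies next to the case at (375,185).

```bash
python3 - <<'E'
from h import *
pv=atz("w1",(305,90),46); sc=atz("w1",(242,146),62); po=atz("w1",(308,132),86)
for a in(pv,sc,po):print(a.round(1))
print(np.linalg.norm((pv-sc)[:2]),np.linalg.norm((pv-po)[:2]))
crop("w1",215,70,335,190,5,"w1c")
E
```

```text
[ 578.7 -107.3   46. ]
[ 541.6 -189.6   62. ]
[ 597.9 -146.5   86. ]
90.3095622646377 43.65671252731685
```

View pics/w1c.png

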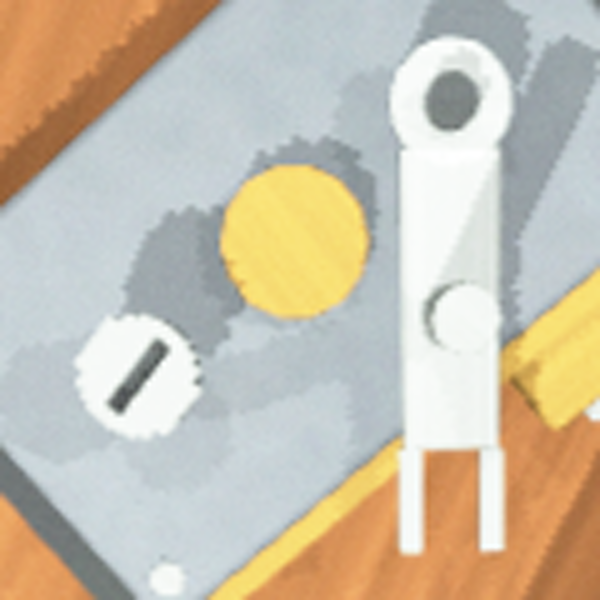

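>>> jog_arm([
  [[0.033,0.0135,0,0],[0.0335,0.0135,0,0],[0,0,0.03,0],[0,0,0.03,0],[0,0,0,0]],
], gripper=0.2, force=20)

```text
time: 3.55
position: [595.7, -145.8, 163.5]
eef_rot: [-1.673, -2.652, 0.003]
force: [-0.5, -0.2, 0.6]
finger_gap: 0.617
gripper_force: 0.0
```

```bash
python3 - <<'E'
from h import *
save("wrist","w2"); s=read_state();print(s["position"],s["finger_gap"])
Rm=R.from_rotvec(s["eef_rot"]).as_matrix()
for P in((578.5,-106,46),(598.2,-147,86),(541.6,-189.6,62)): print(proj("w2",P), Rm.T@(np.array(P)-s["position"]))
E
```

```text
[ 596.76518503 -146.87212927  165.62746776] 0.571603674318501
[283.04180538 158.77072711] [ 44.51938499   1.37421613 119.71221687]
[283.21834965 217.46330889] [-0.88837555  1.46304216 79.62210098]
[209.56617525 224.12129708] [-15.12664    -67.87404173 103.7873782 ]
```

View pics/w2.png

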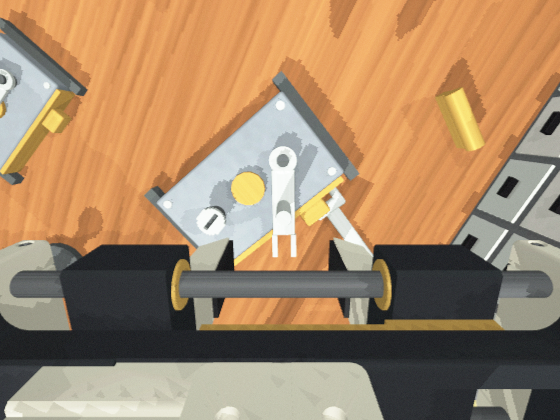

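The view agrees with the estimate: the post top at (284,215) lies between the fingers and the pivot is at (283,159). I go down and pinch the post.

>>> jog_arm([
  [[0,0.001,0.03,0],[0,0,0.03,0],[0,0,0.03,0],[0,0,0.018,0],[0,0,0,0]],
])

```text
time: 4.1
position: [598.3, -147.0, 58.0]
eef_rot: [-1.679, -2.653, 0.001]
force: [-0.1, -0.9, 1.1]
finger_gap: 0.4
gripper_force: 0.0
```

>>> jog_arm([
  [[0,0,0,0],[0,0,0,0],[0,0,0,0],[0,0,0,0]],
], gripper=1, force=15)

```text
time: 4.5
position: [599.5, -147.3, 60.0]
eef_rot: [1.681, 2.652, 0.001]
force: [-0.6, -1.3, 6.3]
finger_gap: 0.148
gripper_force: 15.0
```

>>> jog_arm([
  [[0.0003,-0.0056,0,0.124],[0.0003,-0.0056,0,0.124],[0.0003,-0.0056,0,0.124],[0.0003,-0.0056,0,0.124],[0.0003,-0.0056,0,0.124],[0.0003,-0.0056,0,0.124],[0,0,0,0],[0,0,0,0]],
])

```text
time: 5.3
position: [566.2, -151.0, 60.0]
eef_rot: [2.53, 1.858, 0.0]
force: [-4.1, -3.7, 8.4]
finger_gap: 0.146
gripper_force: 15.0
```

>>> jog_arm([
  [[0.0003,-0.0045,0,0.1],[0,0,0,0],[0,0,0,0]],
])

```text
time: 5.6
position: [562.0, -149.6, 60.0]
eef_rot: [2.62, 1.729, 0.0]
force: [-3.1, -4.1, 7.6]
finger_gap: 0.145
gripper_force: 15.0
```

>>> jog_arm([
  [[0.0001,-0.002,0,0.04],[0,0,0,0],[0,0,0,0]],
])

```text
time: 5.9
position: [560.5, -149.1, 60.0]
eef_rot: [2.653, 1.676, 0.001]
force: [-1.4, -5.5, 5.5]
finger_gap: 0.147
gripper_force: 15.0
```

>>> jog_arm([
  [[0.0001,-0.002,0,0.02],[0,0,0,0],[0,0,0,0]],
])

```text
time: 6.2
position: [559.1, -148.4, 60.0]
eef_rot: [2.67, 1.648, 0.001]
force: [-0.2, -7.0, 4.3]
finger_gap: 0.149
gripper_force: 15.0
```

>>> jog_arm([
  [[0.0001,-0.002,0,0],[0,0,0,0],[0,0,0,0]],
])

```text
time: 6.5
position: [558.4, -148.1, 60.1]
eef_rot: [2.668, 1.647, 0.002]
force: [3.2, -9.5, -0.8]
finger_gap: 0.146
gripper_force: 15.0
```

>>> jog_arm([
  [[-0.0005,-0.002,0,0],[0,0,0,0],[0,0,0,0]],
])

```text
time: 6.8
position: [558.2, -148.2, 60.3]
eef_rot: [2.665, 1.646, 0.005]
force: [10.5, -10.2, -6.7]
finger_gap: 0.144
gripper_force: 15.0
```

>>> jog_arm([
  [[-0.0005,-0.002,0,0],[0,0,0,0],[0,0,0,0]],
])

```text
time: 7.1
position: [558.1, -148.1, 60.4]
eef_rot: [2.662, 1.645, 0.008]
force: [17.6, -13.7, -14.7]
finger_gap: 0.152
gripper_force: 15.0
```

>>> jog_arm([
  [[0.0005,0.002,0,0],[0,0,0,0],[0,0,0,0],[0,0,-0.03,0],[0,0,-0.04,0],[0,0,-0.04,0],[-0.048,0,0,0],[-0.048,0,0,0],[0,0,0,0],[0,0,0,0]],
], gripper=0.3)

```text
time: 8.1
position: [510.6, -231.1, 168.9]
eef_rot: [-2.674, -1.648, -0.001]
force: [-1.0, 0.1, -0.4]
finger_gap: 0.351
gripper_force: 0.0
```

```bash
python3 - <<'E'
from h import *
save("wrist","w3"); s=read_state();print(s["position"],s["finger_gap"],s["joint_positions"].round(2))
for P in((578.5,-106,46),(558.2,-148,86),(541.6,-189.6,62)): print(proj("w3",P))
crop("w3",180,20,380,240,3,"w3c")
E
```

```text
[ 511.42649936 -229.73890555  168.56905881] 0.3481761951866604 [-0.33  0.52  0.96  1.86 -0.5   1.02  0.38]
[284.69321261  43.47864776]
[286.02517372  95.92000554]
[289.63255366 151.74891538]
```

View pics/w3c.png

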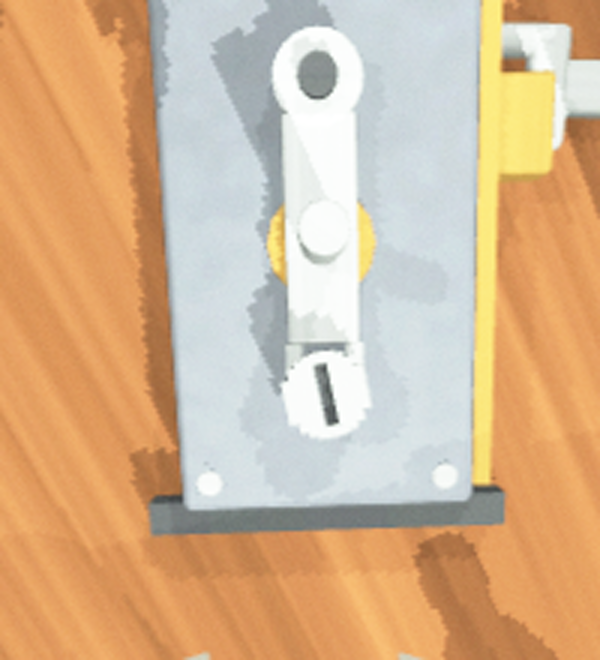

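The crop shows the keeper at home with its fork round the screw under the head. The head centre is at about (289,152) in the full image and the slot runs from (286,142) to (291,161).

```bash
python3 - <<'E'
from h import *
im=cv2.imread("pics/w3.png"); g=cv2.cvtColor(im,cv2.COLOR_BGR2GRAY)
sub=g[135:170,272:306]
w=(sub<150).astype(np.uint8)
n,l,st,ce=cv2.connectedComponentsWithStats(w)
for i in range(1,n):
    if st[i,4]<10: continue
    ys,xs=np.where(l==i); print(st[i],ce[i]+[272,135]); 
    P=np.array([atz("w3",(x+272,y+135),58)[:2] for x,y in zip(xs,ys)]); 
    ww,v=np.linalg.eigh(np.cov(P.T)); print(P.mean(0),np.degrees(np.arctan2(v[1,1],v[0,1])),np.sqrt(ww)*3.46)
h=(sub>225).astype(np.uint8); n,l,st,ce=cv2.connectedComponentsWithStats(h); print(st[1:],ce[1:]+[272,135])
print(proj("w3",(541.6,-189.6,60)))
E
```

```text
[13  6  8 21 73] [288.50684932 151.31506849]
[ 540.81112959 -189.14581859] 75.64508177142322 [ 3.35531559 18.5778026 ]
[[  2   0  30  32 615]
 [ 27  33   1   2   2]
 [ 25  34   1   1   1]
 [ 30  34   1   1   1]] [[288.95609756 150.65203252]
 [299.         168.5       ]
 [297.         169.        ]
 [302.         169.        ]]
[289.56992596 151.57479131]
```

>>> jog_arm([
  [[0.0375,-0.021,-0.01,0],[0.0375,-0.021,-0.01,0],[0.0375,-0.021,-0.01,0],[0.0375,-0.021,0,0],[0.0375,-0.021,0,0],[0.0375,-0.021,0,0],[0.0375,-0.021,0,0],[0.0375,-0.021,0,0],[0,0,0,0],[0,0,0,0]],
], gripper=0.05)

```text
time: 9.15
position: [494.6, 115.6, 198.3]
eef_rot: [-2.667, -1.66, 0.002]
force: [-0.7, -0.6, -0.0]
finger_gap: 0.474
gripper_force: 0.0
```

```bash
python3 - <<'E'
from h import *
save("wrist","w4"); s=read_state();print(s["position"],s["eef_rot"],s["finger_gap"],s["joint_positions"].round(2))
print(proj("w4",(521,170,142)))
E
```

```text
[494.89053077 113.88394526 198.50424181] [ 2.66989051e+00  1.65556455e+00 -1.07781776e-03] 0.47449031204566255 [-1.12  0.42  1.09  1.95 -0.43  1.04 -0.3 ]
[278.66639104 143.76077349]
```

View pics/w4.png

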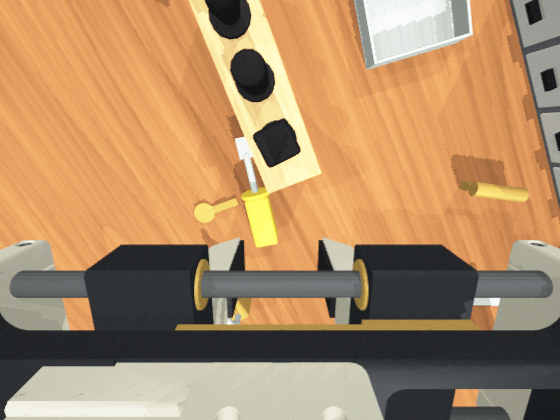

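Wrist view: the square handle is at (277,142), at the near end of the stand, with the round-handled tools at (252,75) and (228,15). The yellow driver lies on the bench at (260,215), below the fingers' path. I fit a model of the handle to the dark silhouette to get its position and yaw.

```bash
cat > fit.py <<'E'
from h import *
from scipy.optimize import minimize
def mask_model(tag,x,y,yaw):
    m=np.zeros((420,560),np.uint8); c,s=np.cos(yaw),np.sin(yaw)
    b=[proj(tag,(x+c*u-s*v,y+s*u+c*v,z)) for u in(-14,14) for v in(-14,14) for z in(80,142)]
    g=[proj(tag,(x+18*np.cos(t),y+18*np.sin(t),z)) for t in np.linspace(0,6.28,24) for z in(75,80)]
    for p in(b,g): cv2.fillConvexPoly(m,cv2.convexHull((np.array(p)*16).round().astype(np.int32)),1,shift=4)
    return m
def fit(tag,x0,box):
    im=cv2.imread(f"pics/{tag}.png"); d=(im.max(2)<60).astype(np.uint8); k=np.zeros_like(d); a=box; k[a[1]:a[3],a[0]:a[2]]=1; d*=k
    d=cv2.morphologyEx(d,cv2.MORPH_CLOSE,np.ones((3,3)))
    f=lambda p:-np.sum(mask_model(tag,*p)&d)/np.sum(mask_model(tag,*p)|d)
    best=min((minimize(f,[x0[0],x0[1],w],method="Nelder-Mead",options=dict(initial_simplex=[[x0[0],x0[1],w],[x0[0]+4,x0[1],w],[x0[0],x0[1]+4,w],[x0[0],x0[1],w+.2]])) for w in np.arange(0,1.57,.26)),key=lambda r:r.fun)
    return best.x,best.fun,d.sum()
E
python3 - <<'E'
from fit import *
r=fit("w4",(521,170),(248,112,306,172)); print(r, np.degrees(r[0][2])%90)
P=[atz("w4",p,75)[:2].round() for p in((272,192),(321,173))]; print(P)
for p in((260,220),(243,150)): print(atz("w4",p,15).round())
s=read_state(); M=R.from_rotvec(s["eef_rot"]).as_matrix(); print(M.round(3)); print(M.T@(np.array([*r[0][:2],92])-s["position"]))
E
```

```text
(array([563.22222222, 185.55555556,  -2.22222222]), np.float64(0.0), np.uint64(1425)) 52.67604552648372
[array([492., 128.]), array([544., 124.])]
[455.  92.  15.]
[477. 176.  15.]
[[ 0.445  0.896 -0.001]
 [ 0.896 -0.445 -0.   ]
 [-0.001 -0.    -1.   ]]
[ 94.64280823  29.3789138  106.43689011]fit.py:12: RuntimeWarning: overflow encountered in scalar negative
  f=lambda p:-np.sum(mask_model(tag,*p)&d)/np.sum(mask_model(tag,*p)|d)
```

```bash
sed -i 's/-np.sum(mask_model(tag,\*p)&d)/-1.0*np.sum(mask_model(tag,*p)\&d,dtype=float)/' fit.py
python3 - <<'E'
from fit import *
r=fit("w4",(521,170),(248,112,306,172)); print(r, np.degrees(r[0][2])%90)
s=read_state(); M=R.from_rotvec(s["eef_rot"]).as_matrix(); print(M.T@(np.array([*r[0][:2],92])-s["position"]))
im=cv2.imread("pics/w4.png"); 
cv2.drawContours(im,cv2.findContours(mask_model("w4",*r[0]),0,2)[0],-1,(0,0,255),1); cv2.imwrite("pics/f.png",cv2.resize(im[100:190,230:330],None,fx=5,fy=5))
E
```

```text
(array([520.40437358, 171.08834005,   1.6307569 ]), np.float64(-0.8579169175195666), np.uint64(1425)) 3.435487809377264
[ 62.64884371  -2.54370902 106.46644733]
```

```bash
python3 - <<'E'
import fit,re
src=open("fit.py").read()
for t in(40,80,100):
    exec(src.replace("<60",f"<{t}")); r=fit("w4",(521,170),(248,112,306,172)); print(t,r,np.degrees(r[0][2])%90)
r=fit("scene0",(521,170),(334,230,358,266)); print(r,np.degrees(r[0][2])%90)
m=cv2.imread("pics/w4.png").max(2)[114:174:2,246:308:2]
print("\n".join("".join("#" if v<40 else "+" if v<80 else "." if v<130 else " " for v in q) for q in m))
E
```

```text
40 (array([5.20528043e+02, 1.71305176e+02, 6.27021425e-03]), np.float64(-0.34840265220012057), np.uint64(578)) 0.35925681313564545
80 (array([520.06277701, 171.1692867 ,   1.57008886]), np.float64(-0.8644578313253012), np.uint64(1435)) 89.95946527950836
100 (array([5.20034929e+02, 1.70825196e+02, 9.23736892e-04]), np.float64(-0.8740204942736588), np.uint64(1450)) 0.05292622530220947
(array([514.86687165, 170.95533394,   2.03192204]), np.float64(-0.7977011494252874), np.uint64(348)) 26.42055716420964
                               
                               
                               
                .+##           
            .+###+++#          
          .++##+++++#+         
         .+###++++++##+        
         ###++++++++++#.       
       .##++++++++++++#+       
     .###++++++++++++++#+      
    +#++#++++++++++++++#+      
    #+++++++#+++++++#+++#      
    #+++++++++#+#+++++++#      
    .#++++++#++++++##++++      
     #++++++++++#+#++++++#     
     .+++++#+###++###++++#     
      ++++++#++#+####++++##    
      .#++++++++++++++++++#    
       #++++####+##+++++++#    
        +++++++####+++++++#    
        #++++++#++#++++++      
         #+++++###++++##       
         #++++####++##         
          #++++#+++#           
          #++++###             
           #+++#               
            +#
```

>>> jog_arm([
  [[0.0315,-0.0015,0,0],[0.0315,-0.001,0,0],[0,0,0,-0.125],[0,0,0,-0.125],[0,0,0,-0.125],[0,0,0,-0.12],[0,0,0.02,0],[0,0,0,0],[0,0,0,0]],
])

```text
time: 10.1
position: [521.1, 169.4, 178.9]
eef_rot: [-2.188, -2.254, 0.001]
force: [0.1, 0.2, 0.5]
finger_gap: 0.478
gripper_force: 0.0
```

```bash
python3 - <<'E'
from fit import *
save("wrist","w5"); s=read_state();print(s["position"],s["eef_rot"],s["joint_positions"].round(2))
M=R.from_rotvec(s["eef_rot"]).as_matrix(); print(M.round(3)); print(M.T@(np.array([520.3,171.1,93])-s["position"]), proj("w5",(520.3,171.1,142)))
m=cv2.imread("pics/w5.png").max(2)[150:310:4,210:370:3]
print("\n".join("".join("#" if v<40 else "+" if v<80 else "." if v<130 else " " for v in q) for q in m))
E
```

```text
[521.50388307 169.69310047 179.21740021] [ 2.18759600e+00  2.25442198e+00 -9.14882426e-05] [-1.04  0.46  0.89  1.87 -0.42  1.01  0.06]
[[-0.03  1.    0.  ]
 [ 1.    0.03 -0.  ]
 [-0.    0.   -1.  ]]
[ 1.46182664 -1.17279506 86.21691489] [278.86784907 229.15310461]
                   +#+++++++++++                      
                    #+++++++++++                      
                     ++++++++++                       
                      ++++++++                        
                       ++++++                         
                                                      
                                                      
                                                      
                                                      
                                                      
                    ######+                           
                  ##########                          
                  ###########                         
                 ############                         
                 ############+                        
          
[... 664 characters left out ...]
                      .###        +#####
        ####                        +###.       .  .#+
       #####                        +####           ##
       +++++                        +++++.      ..  .#
...................................................  #
...................................................  #
...................................................  #
...................................................  #
...................................................  #
...................................................  #
#     ++#                              #++     +.    #
#     ++#                              #++     #+    #
#     ++#                              +++     ##.   #
```

>>> jog_arm([
  [[0.0015,-0.001,0.025,0],[0,0,0.025,0],[0,0,0.025,0],[0,0,0.011,0],[0,0,0,0]],
])

```text
time: 10.65
position: [519.7, 171.6, 92.1]
eef_rot: [-2.186, -2.256, 0.003]
force: [-0.7, 0.3, 0.2]
finger_gap: 0.473
gripper_force: 0.0
```

>>> jog_arm([
  [[0,0,0,0],[0,0,0,0],[0,0,0,0],[0,0,0,0],[0,0,0,0]],
], gripper=1, force=45)

```text
time: 11.15
position: [520.8, 172.1, 93.8]
eef_rot: [2.186, 2.256, 0.003]
force: [-2.0, 0.0, 7.9]
finger_gap: 0.303
gripper_force: 45.0
```

```bash
python3 - <<'E'
from h import *
s=read_state();print(s)
E
```

```text
{'time': 11.15, 'joint_positions': array([-0.96731199,  0.56624377,  0.79455866,  1.95678816, -0.54030781,
        0.8408949 ,  0.15436648]), 'joint_vel': array([-2.72344639e-03,  5.30899556e-04, -5.55715395e-04,  1.88907445e-04,
       -3.33622385e-03,  1.75018926e-04,  2.39311681e-05]), 'tau': array([ 2.45801912e-02, -5.32825720e+01,  1.19425616e+01, -2.14688623e+01,
       -2.48902487e-01, -6.03856165e-01, -1.57620107e-03]), 'position': array([520.77593678, 172.1134112 ,  93.81913995]), 'eef_rot': array([2.18562849, 2.25630874, 0.00252253]), 'force': array([-1.97830091,  0.0315892 ,  7.86405969]), 'torque': array([-0.22624479,  0.4994203 ,  0.00330783]), 'gripper_force': 44.99927759170532, 'finger_gap': 0.3030851528542969}
```

>>> jog_arm([
  [[0,0,-0.02,0],[0,0,-0.025,0],[0,0,-0.025,0],[0,0,-0.025,0],[0,0,-0.025,0],[0,0,0,0]],
])

```text
time: 11.75
position: [522.0, 172.2, 216.0]
eef_rot: [2.185, 2.255, 0.008]
force: [1.0, -0.2, -1.5]
finger_gap: 0.303
gripper_force: 45.0
```

```bash
python3 - <<'E'
from h import *
s=read_state();print(s["position"],s["eef_rot"],s["force"],s["finger_gap"])
for n in("wrist","side","scene"): save(n,n+"6")
M=R.from_rotvec(s["eef_rot"]).as_matrix()
tip=s["position"]+M@np.array([0,0,84.]); 
out=[]
for n,k in(("wrist6",4),("side6",6),("scene6",6)):
    p=proj(n,tip); print(n,p); r=60 if n=="wrist6" else 30; k=260/(2*r)
    im=cv2.copyMakeBorder(cv2.imread(f"pics/{n}.png"),60,60,60,60,cv2.BORDER_CONSTANT); x,y=(p+60).round().astype(int); out.append(cv2.resize(im[y-r:y+r,x-r:x+r],(260,260),interpolation=cv2.INTER_CUBIC))
cv2.imwrite("pics/tips.png",np.hstack(out))
E
```

```text
[522.01089293 172.21246458 215.9718311 ] [2.18473707 2.255281   0.00827711] [ 0.97976833 -0.23186234 -1.51768704] 0.30270238484331236
wrist6 [280.08705759 212.73630259]
side6 [263.15606665 140.14755043]
scene6 [346.19877409 242.21432394]
```

View pics/tips.png

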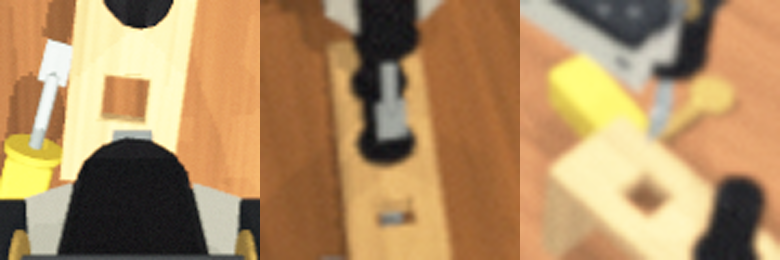

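The tip crops show the blade as a grey bar lying across the wrist image at about (281,215), so its width runs along tool y. The side view agrees, and the stand hole is now empty.

>>> jog_arm([
  [[-0.0362,0.0008,0,0],[-0.0362,0.0008,0,0],[-0.0362,0.0008,0,0],[-0.0362,0.0008,0,0],[-0.0362,0.0008,0,0],[-0.0362,0.0008,0,0],[-0.0362,0.0008,0,0],[-0.0362,0.0008,0,0],[-0.0362,0.0008,0,0],[-0.0362,0.0008,0,0]],
])

```text
time: 12.9
position: [539.0, -190.6, 211.3]
eef_rot: [-2.184, -2.255, 0.001]
force: [0.4, 0.9, -1.2]
finger_gap: 0.304
gripper_force: 45.0
```

>>> jog_arm([
  [[0,0,0,-0.129],[0,0,0,-0.129],[0,0,0,-0.129],[0,0,0,-0.129],[0,0,0,-0.129],[0,0,0,-0.129],[0,0,0,-0.129],[0,0,0,-0.129],[0,0,0,-0.129],[0,0,0,-0.129]],
])

```text
time: 13.9
position: [538.9, -189.2, 211.2]
eef_rot: [-0.381, -3.116, -0.001]
force: [-0.4, -1.1, -1.0]
finger_gap: 0.303
gripper_force: 45.0
```

>>> jog_arm([
  [[0,0,0.02,0],[0,0,0.02,0],[0,0,0,0],[0,0,0,0]],
])

```text
time: 14.3
position: [539.1, -189.5, 172.0]
eef_rot: [-0.39, -3.115, -0.0]
force: [0.0, -0.7, 0.1]
finger_gap: 0.304
gripper_force: 45.0
```

```bash
python3 - <<'E'
from h import *
s=read_state();print(s["time"],s["position"],s["eef_rot"],s["force"],s["torque"],s["joint_positions"].round(2))
M=R.from_rotvec(s["eef_rot"]).as_matrix(); print(M.round(3))
print("blade dir",np.degrees(np.arctan2(M[1,1],M[0,1]))%180)
tip=s["position"]+M@np.array([0,0,84.]); print("tip",tip)
save("wrist","w7"); 
print(proj("w7",tip),proj("w7",(541,-189.3,62)))
p=proj("w7",tip).round().astype(int)
m=cv2.imread("pics/w7.png").max(2)[p[1]-45:p[1]+15:1,p[0]-30:p[0]+31]
print(p,"\n".join("".join("#" if v<70 else "+" if v<110 else "." if v<150 else "-" if v<185 else "o" if v<215 else " " for v in q) for q in m),sep="\n")
E
```

```text
14.3 [ 539.06426194 -189.48496921  172.01863859] [-3.90112553e-01 -3.11504886e+00 -1.08290196e-04] [ 0.03503227 -0.65556039  0.06144194] [-0.00501869 -0.01923706  0.00510318] [-0.15  0.43  0.54  1.81 -0.26  0.98  1.83]
[[-0.969  0.247 -0.002]
 [ 0.247  0.969  0.   ]
 [ 0.002 -0.    -1.   ]]
blade dir 75.7234877534585
tip [ 538.88069846 -189.4561404    88.01884411]
[282.03460825 213.0626237 ] [282.60643877 207.41917178]
[282 213]
                                                             
                                                             
                                                             
                                                             
                                                             
                                                             
                                                             
                                                             
                                                             
                                                             
                                               
[... 2343 characters left out ...]
oo--o                      
                   oo..+#########++++.-                      
                  o.+#################+.o                    
               o-.+#####################+-                   
              -+##########################.-                 
             .##############################+-               
           o.#################################.              
          o+###################################+             
         o+#####################################.            
        o+#######################################.           
       -+#########################################.          
      -+###########################################o
```

```bash
python3 - <<'E'
from h import *
# triangulate slot opening centre, two wrist views
A=[];b=[]
for t,p in(("w3",(288.5,151.3)),("w7",(283,206)),("w1",(242.6,145.4))):
    o,d=ray(t,p); d/=np.linalg.norm(d); Pm=np.eye(3)-np.outer(d,d); A.append(Pm); b.append(Pm@o)
print(np.linalg.solve(sum(A),sum(b)), np.linalg.solve(sum(A[:2]),sum(b[:2])))
for z in(56,58,60,62,64): print(z,atz("w3",(288.5,151.3),z)[:2],atz("w7",(283,206),z)[:2],atz("w1",(242.6,145.4),z)[:2])
s=read_state(); M=R.from_rotvec(s["eef_rot"]).as_matrix()
for p in((280.8,213.0),(280.8,214)): print(M.T@(atz("w7",p,88)-s["position"]))
E
```

```text
[ 541.12932075 -189.16139132   56.47276818] [ 540.80689028 -188.96712782   57.92746259]
56 [ 540.79526511 -189.26224611] [ 541.29738097 -188.93658304] [ 541.3694097 -189.4005918]
58 [ 540.81872667 -189.10359817] [ 540.77388781 -188.8209479 ] [ 541.55485083 -189.1868827 ]
60 [ 540.84218823 -188.94495022] [ 540.25039465 -188.70531276] [ 541.74029197 -188.9731736 ]
62 [ 540.86564979 -188.78630228] [ 539.72690149 -188.58967762] [ 541.9257331 -188.7594645]
64 [ 540.88911135 -188.62765434] [ 539.20340833 -188.47404248] [ 542.11117424 -188.5457554 ]
[ 0.82738571 -1.01864358 84.7991587 ]
[-8.07575314e-02 -1.01863155e+00  8.47986795e+01]
```

>>> jog_arm([
  [[-0.0016,0.0016,0.01,0],[0,0,0.01,0],[0,0,0,0],[0,0,0,0],[0,0,0,0]],
])

```text
time: 14.85
position: [541.8, -188.6, 152.9]
eef_rot: [0.39, 3.117, -0.0]
force: [-0.3, 0.1, -2.1]
finger_gap: 0.305
gripper_force: 45.0
```

```bash
python3 - <<'E'
from h import *
s=read_state();print(s["time"],s["position"],s["force"],s["torque"])
M=R.from_rotvec(s["eef_rot"]).as_matrix()
tip=s["position"]+M@np.array([0,0,84.]); print("tip",tip)
save("wrist","w8"); 
p=proj("w8",tip); print(p); p=p.round().astype(int)
im=cv2.resize(cv2.imread("pics/w8.png").max(2)[p[1]-30:p[1]+8,p[0]-20:p[0]+21],None,fx=2,fy=1,interpolation=cv2.INTER_NEAREST)
print("\n".join("%3d "%(p[1]-30+i)+"".join("#" if v<70 else "+" if v<110 else "." if v<150 else "-" if v<185 else "o" if v<215 else " " for v in q) for i,q in enumerate(im)),sep="\n")
E
```

```text
14.85 [ 541.79255117 -188.55115116  152.93668738] [-0.25781332  0.06086085 -2.07328327] [-0.01949386  0.03062975  0.02262601]
tip [ 541.82099354 -188.56133447   68.93669281]
[282.03505683 213.06504387]
183                                                                                   
184                                                                         oooooooooo
185                                               oooooooo          oooooooooooooooooo
186                                           oooooooooooo  oooooooooooooo--oooooooooo
187                                           oooooooooooooooooooo--oooooo--oooooo--oo
188                                           oooooooooooo--oo----oooooooo----oooooooo
189                                           oooooooooooooooooooo--oo--oooooooooooooo
190                                         oooooooooooooooooo--oo--oo------oo--oooooo
191                             oooooooooooooooooooooooooooooo----oo----oo------oooo--
192                                   oo--..------oooooooooooooooooo--oooooooooo------
193                         
[... 1693 characters left out ...]
                  
213                       oooooooooooooooooooooooooooooooooo          oo              
214                       --oooooooooooooooooooooooooooooo--          oo              
215                     oo--oooooooooooooooooooooooooooooo--                          
216                     oooooooo--..++........----oooooooo--                          
217                     oo....++##################++++++++++oo                        
218                 oo--++##################################++--                      
219           oo--..############################################..                    
220         --++##################################################++..--
```

```bash
python3 - <<'E'
from h import *
s=read_state();print(s["position"])
M=R.from_rotvec(s["eef_rot"]).as_matrix()
for zt in(58,60,62):
    P=atz("w8",(282.5,208.5),zt); q=M.T@(P-s["position"]); print(zt,P,q)
print([M.T@(atz("w8",(282.2,r),69)-s["position"]) for r in(212.3,212.8)])
E
```

```text
[ 541.82902506 -188.56594453  153.01844493]
58 [ 540.90575262 -187.8400882    58.        ] [ 1.12005787  0.4756031  95.0179112 ]
60 [ 540.35968361 -187.71551341   60.        ] [ 1.67900888  0.46176041 93.01763812]
62 [ 539.8136146  -187.59093862   62.        ] [ 2.23795989  0.44791772 91.01736504]
[array([ 0.76266888,  0.14443046, 84.0180832 ]), array([ 0.30924648,  0.14507668, 84.01830449])]
```

>>> jog_arm([
  [[0.0017,0.0003,0.003,0],[0,0,0.002,0],[0,0,0.002,0],[0,0,0,0],[0,0,0,0]],
])

```text
time: 15.4
position: [540.1, -187.7, 145.7]
eef_rot: [-0.39, -3.117, -0.0]
force: [0.4, 0.5, -2.1]
finger_gap: 0.302
gripper_force: 45.0
```

>>> jog_arm([
  [[0,0,0.002,0],[0,0,0,0],[0,0,0,0]],
])

```text
time: 15.7
position: [540.0, -187.7, 143.7]
eef_rot: [-0.39, -3.117, -0.0]
force: [0.2, -0.7, -1.1]
finger_gap: 0.302
gripper_force: 45.0
```

>>> jog_arm([
  [[0,0,0.002,0],[0,0,0,0],[0,0,0,0]],
])

```text
time: 16.0
position: [540.1, -187.7, 141.7]
eef_rot: [-0.39, -3.117, -0.0]
force: [0.1, 0.2, -2.1]
finger_gap: 0.304
gripper_force: 45.0
```

Tip at about 57.7 mm with no contact yet, so I look at the alignment and keep going down.

```bash
cat > asc.py <<'E'
from h import *
import sys
t=sys.argv[1]; s=read_state();print(s["time"],s["position"],s["force"],s["torque"].round(2),s["joint_positions"].round(2))
save("wrist",t)
im=cv2.resize(cv2.imread(f"pics/{t}.png").max(2)[190:224,260:304],None,fx=2,fy=1,interpolation=cv2.INTER_NEAREST)
print("\n".join("%3d "%(190+i)+"".join("#" if v<70 else "+" if v<110 else "." if v<150 else "-" if v<185 else "o" if v<215 else " " for v in q) for i,q in enumerate(im)),sep="\n")
E
python3 asc.py w9
```

```text
16.0 [ 540.05555277 -187.68399656  141.65570509] [ 0.14248699  0.22673483 -2.10044808] [-0.    0.02 -0.01] [-0.13  0.47  0.53  1.84 -0.29  0.91  1.85]
190                                               oooooooooooo    oooooooooooooooooooooooooo
191                                             oooooooooooooooooooo--oo--oo--oooooooooooooo
192                                               oooooooooooooooooooo--oooo--oooo----oooooo
193                                               oooooooooooo------oooo--oooooooooooooooo--
194                                               oooooooooooooooooooooo----oooooooooo--oooo
195                             oooo        oooooooooooooooooooooooooo--oo----oo--oooooo--oo
196                                   oooooooo--oooooooooooooooooooooooooo--oo--oo----------
197                                     oo----....------oooooooooooooooooooooo----oo--oooo--
198                                 oo..................----oooooooooooooo------oo----------
199                             oooo----------------------oooooo  oooooooooooooo--oo------oo
200                
[... 1504 characters left out ...]
o--..++......--..--oooooooooooo          oo              
217                         oo....++################++++++++++..oo                          
218                       --++##################################++--                        
219                 oo--++##########################################..                      
220             --++++################################################++..--                
221           ..############################################################..oo            
222       oo..##################################################################..          
223     oo++######################################################################..
```

>>> jog_arm([
  [[0,0,0.001,0],[0,0,0,0],[0,0,0,0]],
])

```text
time: 16.35
position: [540.1, -187.7, 140.7]
eef_rot: [-0.39, -3.117, -0.0]
force: [-0.6, 0.3, -1.9]
finger_gap: 0.305
gripper_force: 45.0
```

The blade sits inside the slot outline (rows 212–216), centred in columns. I continue down.

>>> jog_arm([
  [[0,0,0.0015,0],[0,0,0,0],[0,0,0,0]],
])

```text
time: 16.65
position: [540.0, -187.7, 139.2]
eef_rot: [-0.39, -3.117, -0.0]
force: [0.4, -0.6, -1.1]
finger_gap: 0.302
gripper_force: 45.0
```

>>> jog_arm([
  [[0,0,0.0015,0],[0,0,0,0],[0,0,0,0]],
])

```text
time: 16.95
position: [540.0, -187.7, 137.6]
eef_rot: [-0.39, -3.117, -0.0]
force: [-0.3, 1.0, -1.5]
finger_gap: 0.303
gripper_force: 45.0
```

>>> jog_arm([
  [[0,0,0.0015,0],[0,0,0,0],[0,0,0,0]],
])

```text
time: 17.25
position: [540.0, -187.7, 136.2]
eef_rot: [-0.39, -3.117, -0.0]
force: [0.1, 0.3, -0.9]
finger_gap: 0.306
gripper_force: 45.0
```

>>> jog_arm([
  [[0,0,0.0015,0],[0,0,0,0],[0,0,0,0]],
])

```text
time: 17.55
position: [540.3, -187.9, 135.4]
eef_rot: [0.39, 3.117, 0.0]
force: [-2.4, 1.4, 7.1]
finger_gap: 0.303
gripper_force: 45.0
```

>>> jog_arm([
  [[0,0,0.001,0],[0,0,0,0],[0,0,0,0]],
])

```text
time: 17.85
position: [540.4, -187.9, 135.0]
eef_rot: [0.39, 3.116, 0.001]
force: [-4.5, 1.4, 13.1]
finger_gap: 0.299
gripper_force: 45.0
```

```bash
python3 asc.py w10
```

```text
17.85 [ 540.42146704 -187.85932502  135.02513341] [-4.48604528  1.36308377 13.06105119] [ 0.55  1.2  -0.  ] [-0.13  0.47  0.52  1.85 -0.3   0.9   1.85]
190                                                       oooo              oooooooooooooooo
191                                             oooooooooooooo    oooooooooooooooooooooooooo
192                                               oooooooooooooooooo--oooo--oooooooooooooooo
193                                               oooooooooooooooooooooooo--oo----oooooooooo
194                                               oooooooooooooooooooooo----oooooooooooooo--
195                                               oooooooooooooooooooo----oooooooo--oooooooo
196                             oooo        oooooooooooooooooooooooooooooo--oo--oooooo------
197                               oooooooooooooooooooooooooooooooooo--oooooooo--oooo------oo
198                                     ----......------oooooooooooooo----oooooo--oo--oo--oo
199                                 --..++++++++++++....----oooooo--oo----oo--oo----oo------
200               
[... 1505 characters left out ...]
o....++++........----oooooooo--..          oo            
217                     oo----....++####################++++++++..--          oo            
218                     oo..++####################################++        oo              
219                 --..++##########################################..oo    oo              
220             --++####################################################..oooo              
221         oo..############################################################++oo            
222       oo++##################################################################..oo        
223     oo++######################################################################++
```

The blade now fills the slot, leaving only dark pockets at both ends (columns 271 and 293), and it takes 13 N on the floor, so it is seated. I turn clockwise.

>>> jog_arm([
  [[0,0,0.0003,0.1],[0,0,0.0002,0.1],[0,0,0.0002,0.1],[0,0,0.0002,0.1],[0,0,0.0002,0.1],[0,0,0,0]],
])

```text
time: 18.5
position: [540.9, -188.5, 134.4]
eef_rot: [1.153, 2.92, 0.0]
force: [-3.6, 0.2, 17.3]
finger_gap: 0.3
gripper_force: 45.0
```

```bash
python3 asc.py w11
```

```text
18.5 [ 540.92075206 -188.47988955  134.37756812] [-3.57198198  0.21394462 17.28886021] [0.25 1.23 0.01] [-0.22  0.5   0.66  1.85 -0.38  0.91  1.44]
190                               oooooo----------------------------------------------------
191                             oooooo--oo----------------------------------------------oooo
192                             oo----------oooooo--oo----------------------------oooo      
193                               oo--oo--oo------oo------------------------oooo            
194                               oo--oooooooo----oo----------oooooo  oooo                  
195                                 oo--oo----oo------oooooo          oo                    
196                               oooooooo--------oooo                oo                    
197                             oooo------------oo                                          
198                             oo--....++++++....----oooo                                  
199                       oooo--........------------oo  --..oo        oo--                  
200                 oo
[... 1503 characters left out ...]
...++++++..------oooo----oo                            
217                     oo----....++####################++++++++oo                          
218                     oo++++##################################++--                        
219                 --..++##########################################..                      
220           oo..++##################################################++..                  
221         oo++##########################################################++++--            
222       oo++##################################################################++--        
223     oo++########################################################################oo
```

>>> jog_arm([
  [[0,0,0.0001,0.13],[0,0,0.0002,0.13],[0,0,0.0001,0.13],[0,0,0.0002,0.13],[0,0,0.0001,0.13],[0,0,0.0002,0.13],[0,0,0,0]],
])

```text
time: 19.25
position: [540.5, -188.7, 133.3]
eef_rot: [2.179, 2.261, 0.001]
force: [-5.3, -0.2, 19.2]
finger_gap: 0.307
gripper_force: 45.0
```

```bash
python3 asc.py w12
```

```text
19.25 [ 540.45539078 -188.7401203   133.34941754] [-5.31607622 -0.23786246 19.23480491] [0.22 1.58 0.09] [-0.35  0.57  0.88  1.86 -0.53  0.96  0.8 ]
190             oo----------------------                                                    
191             oo----------------------oo                                                  
192             oo----------------oo  oooooo                                                
193             oo----------------oo      oooooo                                            
194             oo--------------oo          oo----oo                                        
195             oo--------------oo          oo--------oo                                    
196         oo----------------oo            --------------oo                                
197         oo----------------oo          oo------------------oo                            
198         oo--------------oo    oo----..++++++++....------------oo                        
199         oo--------------oooo..++++........--------oo--..----------oo                    
200         oo-------
[... 1504 characters left out ...]
.........------oooooooooooo                            
217                     ----oo....++################++++++++....                            
218                     --..++##################################++oo                        
219                 oo..##########################################++..                      
220           oo..++##################################################++..--                
221         --++############################################################..oo            
222       --++################################################################++..oo        
223   oo--++######################################################################..oo
```

The slot turns with the blade (same small lag) and the torque is 0.09 N m, which is the screw's friction. I keep turning.

>>> jog_arm([
  [[0,0,0.0001,0.13],[0,0,0.0002,0.13],[0,0,0.0001,0.13],[0,0,0.0002,0.13],[0,0,0,0]],
])

```text
time: 19.8
position: [540.5, -188.6, 132.7]
eef_rot: [2.687, 1.625, 0.001]
force: [-3.4, 2.5, 20.3]
finger_gap: 0.303
gripper_force: 45.0
```

```bash
python3 asc.py w13
```

```text
19.8 [ 540.48258937 -188.56827716  132.71196796] [-3.42953447  2.47313234 20.28989388] [0.49 1.5  0.09] [-0.42  0.63  1.02  1.87 -0.64  1.01  0.39]
190 ------------oo          oooooo                                                          
191 ------------oooooo      oooooo                                                          
192 --------------oo        oooo                                                            
193 --------------oooooo  oooooooo                                                          
194 --------------oooo    oooooooooo                                                        
195 --------------oo        oooo            oo      oooooooooo                              
196 ----------------oo--oo--------------------------------oo                                
197 ------------oooooooooo--------------------------------oo                                
198 ------------oooooooooo--------------..........--------oo                                
199 ------------oooooooooooo----....++++++++....----------oo                                
200 ------------oooooo
[... 1503 characters left out ...]
-......------oooooooooooo--                            
217 oooooooo          --++------..++################++++++......                            
218 oooooooooo        oo++++++##################################..oo                        
219 oooooooooo      oo..##########################################++..oo                    
220   oooooooooo--++##################################################++..oo                
221 oooooo  oo..##########################################################++..oo            
222 oo    --++################################################################++--          
223     --++######################################################################..oo
```

>>> jog_arm([
  [[0,0,0.0001,0.13],[0,0,0.0002,0.13],[0,0,0.0001,0.13],[0,0,0.0001,0.13],[0,0,0,0]],
])

```text
time: 20.35
position: [540.8, -188.7, 132.7]
eef_rot: [3.014, 0.881, 0.002]
force: [-3.3, 2.3, 24.4]
finger_gap: 0.301
gripper_force: 45.0
```

```bash
cat > st.py <<'E'
from h import *
s=read_state();v=s["eef_rot"];print(s["time"],s["position"].round(1),s["force"].round(1),s["torque"].round(3),s["joint_positions"].round(2),"xang",np.degrees(2*np.arctan2(v[1],v[0])).round(1)%360)
E
python3 st.py
```

```text
20.35 [ 540.8 -188.7  132.7] [-3.3  2.3 24.4] [0.735 1.35  0.334] [-0.48  0.71  1.16  1.87 -0.74  1.07 -0.02] xang 32.6
```

```bash
python3 asc.py w14
```

```text
20.35 [ 540.79392735 -188.65909957  132.67975621] [-3.33929817  2.33179739 24.44398928] [0.73 1.35 0.33] [-0.48  0.71  1.16  1.87 -0.74  1.07 -0.02]
190                                                                                         
191                                           oo                                            
192                                           oooo                                          
193                                                                                         
194                                                                                         
195 oo                              oooo                                                    
196 oooo                          ----oo                                                    
197     oo                    oo--------oo                                                  
198   oooooo              oo--------------oo                                                
199     oooooo          oo----------..--------oooo                                          
200       oo        o
[... 1504 characters left out ...]
o....------oooooooooooooooo                            
217 oo------oo              oooo--++++##########++++++++......--                            
218 oooooo----            oo++++################################++oo                        
219 oooooooo        oo--..++######################################++--                      
220 oooooooo      ..++################################################++--oo                
221 oooooooooo..++########################################################++--              
222 oooooooo..################################################################++--          
223 oooo--++######################################################################..oo
```

Torque jumped to 0.33 N m, z stopped sinking, and the slot now lags the tool. This looks like the stop. I ease back and re-apply the turn to confirm it.

>>> jog_arm([
  [[0,0,-0.0003,-0.13],[0,0,-0.0002,-0.13],[0,0,0,-0.05],[0,0,0,0],[0,0,0,0]],
])

```text
time: 20.9
position: [541.6, -189.1, 132.9]
eef_rot: [2.838, 1.341, 0.004]
force: [-0.7, -0.5, 11.9]
finger_gap: 0.303
gripper_force: 45.0
```

```bash
python3 asc.py w15
```

```text
20.9 [ 541.63259692 -189.1027482   132.9114375 ] [-0.66819968 -0.54314099 11.87465629] [-0.34  0.29  0.04] [-0.45  0.66  1.08  1.87 -0.68  1.03  0.23]
190 oo          oooooo                                                                      
191 oooo        oooo                                                                        
192 oooo        oooo                                                                        
193 oooo        oooo                                      oo                                
194 oooooo      oooo                                                                        
195 --oooo      oooooooo                  oooo--oo                                          
196 ..oooooooo  oooooooo            oo----------oo                                          
197 --oooooo    oooo      oooo------------------oo                                          
198 ----oooo    oooooo--------------------------oo                                          
199 ----oooooooo----------------......++......----                                          
200 ----oooooooooo-
[... 1506 characters left out ...]
o--....------oooooooooooooo                            
217 oooooo        oo..++++--oo--..++++############++++++++++....                            
218   oooo          ..++++++++##################################..oo                        
219 oooooo        oo++############################################++..oo                    
220 oooooo      oo++####################################################..oo                
221 oooooooo  --++########################################################++..oo            
222 oooooo--++################################################################++--          
223 oooo--++######################################################################..oo
```

>>> jog_arm([
  [[0,0,0,0.1],[0,0,0,0.1],[0,0,0,0],[0,0,0,0]],
])

```text
time: 21.35
position: [541.6, -189.1, 133.0]
eef_rot: [2.957, 1.051, 0.004]
force: [-0.7, 0.1, 15.1]
finger_gap: 0.302
gripper_force: 45.0
```

```bash
python3 st.py
```

```text
21.35 [ 541.6 -189.1  133. ] [-0.7  0.1 15.1] [-0.126  0.492  0.342] [-0.47  0.69  1.13  1.87 -0.72  1.06  0.07] xang 39.1
```

>>> jog_arm([
  [[0,0,0,0.1],[0,0,0,0.1],[0,0,0,0],[0,0,0,0]],
])

```text
time: 21.75
position: [541.6, -189.1, 133.1]
eef_rot: [3.047, 0.752, 0.004]
force: [-0.6, -1.8, 15.8]
finger_gap: 0.305
gripper_force: 45.1
```

```bash
python3 asc.py w16;python3 st.py
```

```text
21.75 [ 541.60374206 -189.08297283  133.06603797] [-0.59187155 -1.84686943 15.78372044] [-0.2   0.61  0.77] [-0.49  0.72  1.18  1.87 -0.76  1.09 -0.09]
190                                 oo                                                      
191                                                                                         
192                                     oooo                                                
193                                                                                         
194                                                                                         
195                                                                                         
196                             oo                                                          
197                         oo----oo                                                        
198                       oo--------                                                        
199 oo                  --------------                                                      
200 oo            
[... 1635 characters left out ...]
oo                  
218 oo----                oo++++################################++oo    oo                  
219 oo----oo        oo--..++######################################++..                      
220 oooooooo      ..++################################################++..oo                
221 oooooo    oo++########################################################++--              
222 oooooooo..################################################################++--          
223 oooo--++######################################################################..oo      
21.8 [ 541.6 -189.   133.1] [-1.8  0.1 16.5] [-0.181  0.589  0.767] [-0.49  0.72  1.18  1.87 -0.76  1.09 -0.09] xang 27.7
```

The screw holds at 0.77 N m with no further movement, so it is home. I ease off, lift out and head back to the stand.

>>> jog_arm([
  [[0,0,0,-0.14],[0,0,0,-0.14],[0,0,-0.002,0],[0,0,-0.005,0],[0,0,-0.01,0],[0,0,-0.02,0],[0,0,-0.025,0],[0,0,-0.025,0],[0,0,0,-0.13],[0,0,0,-0.13]],
])

```text
time: 22.8
position: [540.3, -187.6, 219.2]
eef_rot: [2.736, 1.543, 0.001]
force: [-0.8, 1.0, -1.9]
finger_gap: 0.302
gripper_force: 45.0
```

>>> jog_arm([
  [[0,0,0,-0.14],[0,0,0,-0.14],[0,0,0,-0.14],[0,0,0,-0.14],[0,0,0,0],[0,0,0,0]],
])

```text
time: 23.4
position: [539.9, -187.6, 218.4]
eef_rot: [-2.213, -2.229, -0.001]
force: [0.1, 0.0, -1.6]
finger_gap: 0.309
gripper_force: 45.0
```

```bash
python3 st.py; python3 asc.py w17; python3 - <<'E'
from h import *
s=read_state(); M=R.from_rotvec(s["eef_rot"]).as_matrix(); print(M.T@(np.array([520.8,172.1,218])-s["position"]), proj("w17",(541.6,-189,55)))
E
```

```text
23.4 [ 539.9 -187.6  218.4] [ 0.1  0.  -1.6] [-0.143 -0.009 -0.028] [-0.42  0.48  0.98  1.77 -0.44  1.13  0.7 ] xang 90.39999999999998
23.4 [ 539.94833913 -187.62046588  218.40546205] [ 0.05498146  0.040696   -1.62475553] [-0.14 -0.01 -0.03] [-0.42  0.48  0.98  1.77 -0.44  1.13  0.7 ]
190                             --..--                                                      
191                             ..++++..--                                                  
192                             ..++++++++..--                                              
193                               --..++++++++..--                                          
194                                   oo--..++++......oo                                    
195                                       oo--..++++++..----                                
196                                             --..++++++++..                              
197                                                 --..++++..                              
198                                                     --..oo        
[... 1716 characters left out ...]
       oooo..++++################++++++++++..oo                          
218 ..............--    --..++##################################++--                        
219 ..............++..++############################################++--                    
220 ............++######################################################++--                
221 oo--......##############################################################..oo            
222       ..##################################################################++..oo        
223     oo++######################################################################++        
[359.88638012 -16.46781132   0.38211334] [281.67223689 194.24434947]
```

>>> jog_arm([
  [[0.036,-0.0016,0,0],[0.036,-0.0016,0,0],[0.036,-0.0016,0,0],[0.036,-0.0017,0,0],[0.036,-0.0017,0,0],[0.036,-0.0017,0,0],[0.036,-0.0017,0,0],[0.036,-0.0017,0,0],[0.036,-0.0016,0,0],[0.036,-0.0016,0,0]],
])

```text
time: 24.45
position: [518.9, 173.7, 218.2]
eef_rot: [2.212, 2.231, -0.0]
force: [0.3, 0.3, -1.3]
finger_gap: 0.301
gripper_force: 45.0
```

>>> jog_arm([
  [[0,0,0,-0.024],[0,0,0,0],[0,0,0,0]],
])

```text
time: 24.75
position: [519.4, 171.0, 218.2]
eef_rot: [2.185, 2.257, -0.001]
force: [0.0, 0.0, -1.3]
finger_gap: 0.304
gripper_force: 45.0
```

```bash
python3 st.py; python3 - <<'E'
from h import *
save("wrist","w18")
s=read_state(); M=R.from_rotvec(s["eef_rot"]).as_matrix(); print(M.T@(np.array([520.8,172.1,218])-s["position"]), [proj("w18",(520.4+a,171.5+b,75)).round(1) for a in(-11,11) for b in (-11,11)],proj("w18",(520.4,171.5,75)))
E
python3 asc.py w18b
```

```text
24.75 [519.4 171.  218.2] [ 0.   0.  -1.3] [-0.092  0.004  0.057] [-1.13  0.45  1.02  1.83 -0.42  1.1   0.07] xang 91.9
[1.36100644 1.42317647 0.25294356] [array([270.7, 206.1]), array([271.1, 186. ]), array([291.1, 206.8]), array([292. , 186.7])] [281.20445012 196.50615548]
24.8 [519.42158494 170.69373907 218.25328314] [-0.69444467 -0.65311049 -1.10179775] [-0.13  0.08 -0.03] [-1.13  0.45  1.02  1.83 -0.42  1.1   0.07]
190                         oooooooo          oooooo  oooo----oooooo                        
191                         oooooooo          oooo  oooooo----oooooo                        
192                         oooooooo              oooooooo----oooo                          
193                         oooooooo          oooo  oooooo----oooo                          
194                         oooooooo            oooooooooo----oooo                          
195                       oooooooooo        oooooooooooooo----oooo                          
196                       oooooooooo          oooooooooooo----oooo                          
197                      
[... 1777 characters left out ...]
---..........----------------                            
217                         ----..++++################++++++++..                            
218                       ..++##################################++                          
219                 oo--++########################################++--                      
220               ++##################################################++..                  
221           oo++########################################################++oo              
222         --################################################################..            
223       ..####################################################################++--
```

The blade (columns 274–292) is above the empty hole (columns 272–292, rows 186–206), where it should be. I lower it in.

>>> jog_arm([
  [[0.0014,0.0008,0.015,0],[0,0,0.02,0],[0,0,0.02,0],[0,0,0.015,0],[0,0,0,0],[0,0,0,0]],
])

```text
time: 25.45
position: [520.2, 173.1, 148.1]
eef_rot: [2.182, 2.26, -0.001]
force: [0.1, -0.2, -0.3]
finger_gap: 0.305
gripper_force: 45.0
```

>>> jog_arm([
  [[0,0,0.015,0],[0,0,0.015,0],[0,0,0.01,0],[0,0,0.005,0],[0,0,0,0],[0,0,0,0]],
])

```text
time: 26.05
position: [520.3, 173.4, 103.2]
eef_rot: [2.181, 2.261, 0.0]
force: [-0.2, 0.6, -1.9]
finger_gap: 0.301
gripper_force: 45.0
```

>>> jog_arm([
  [[0,0,0.003,0],[0,0,0.002,0],[0,0,0,0],[0,0,0,0]],
])

```text
time: 26.45
position: [520.0, 173.5, 98.2]
eef_rot: [-2.181, -2.261, -0.0]
force: [-0.7, -0.4, -1.7]
finger_gap: 0.306
gripper_force: 45.0
```

>>> jog_arm([
  [[-0.0012,0.0004,0.002,0],[0,0,0.001,0],[0,0,0,0],[0,0,0,0]],
])

```text
time: 26.85
position: [520.5, 172.3, 95.1]
eef_rot: [-2.181, -2.261, 0.0]
force: [-0.1, 0.4, -1.3]
finger_gap: 0.304
gripper_force: 45.0
```

>>> jog_arm([
  [[0,0,0.0015,0],[0,0,0,0],[0,0,0,0]],
])

```text
time: 27.15
position: [520.6, 172.4, 93.9]
eef_rot: [-2.181, -2.261, -0.001]
force: [-1.0, -0.2, 2.9]
finger_gap: 0.301
gripper_force: 45.0
```

>>> jog_arm([
  [[0,0,0.001,0],[0,0,0,0],[0,0,0,0]],
])

```text
time: 27.45
position: [520.7, 172.3, 93.8]
eef_rot: [-2.181, -2.26, -0.002]
force: [-5.6, 0.1, 18.4]
finger_gap: 0.304
gripper_force: 45.0
```

The guard rests on the stand. I release and retreat.

>>> jog_arm([
  [[0,0,-0.001,0],[0,0,0,0],[0,0,0,0],[0,0,0,0],[0,0,0,0],[0,0,0,0]],
], gripper=0.1)

```text
time: 28.05
position: [520.5, 172.3, 93.5]
eef_rot: [2.181, 2.261, -0.0]
force: [0.6, -0.1, -0.9]
finger_gap: 0.448
gripper_force: 0.0
```

>>> jog_arm([
  [[0,0,-0.01,0],[0,0,-0.025,0],[0,0,-0.03,0],[0,0,-0.03,0],[0,0,-0.03,0],[-0.04,0,0,0],[-0.04,0,0,0],[0,0,0,0],[0,0,0,0]],
])

```text
time: 28.95
position: [523.4, 91.4, 219.4]
eef_rot: [-2.184, -2.258, -0.002]
force: [0.3, 1.3, -0.3]
finger_gap: 0.448
gripper_force: 0.0
```

```bash
python3 st.py; python3 - <<'E'
from fit import *
for n in("wrist","scene"): save(n,n+"9")
P=(520.5,172,110); p=proj("wrist9",P).round().astype(int); print(p)
a=cv2.imread("pics/wrist9.png"); b=cv2.imread("pics/scene9.png")
x,y=p; a=a[max(0,y-60):max(0,y-60)+120,x-65:x+65]
b1=b[225:305,310:400]; b2=b[165:255,190:280]
cv2.imwrite("pics/fin.png",np.hstack([cv2.resize(i,(260,260),interpolation=cv2.INTER_CUBIC) for i in(a,b1,b2)]))
E
```

```text
28.95 [523.4  91.4 219.4] [ 0.3  1.3 -0.3] [-0.055  0.046 -0.038] [-1.01  0.41  1.03  1.87 -0.4   1.09  0.2 ] xang 91.89999999999998
[280 117]
```

View pics/fin.png

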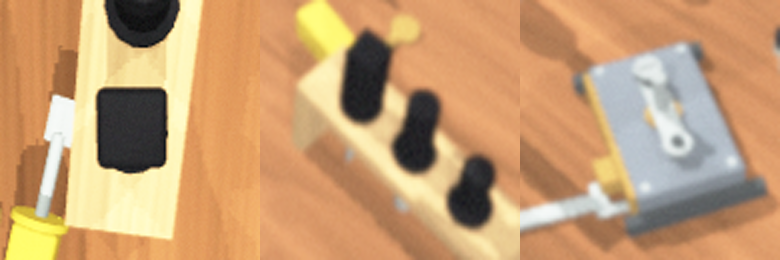

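```bash
python3 - <<'E'
from h import *
save("side","side9")
for t in("scene0","side0","w1","w4","scene6","side6","scene9","side9","wrist9"):
    im=cv2.imread(f"pics/{t}.png"); h=cv2.cvtColor(im,cv2.COLOR_BGR2HSV); m=cv2.inRange(h,(24,170,170),(33,255,255))
    n,l,st,ce=cv2.connectedComponentsWithStats(m); print(t,[(st[i].tolist(),ce[i].round().tolist()) for i in range(1,n) if st[i,4]>40])
for z in(15,60,110): print(z,proj("scene0",(455,92,z)),proj("side0",(455,92,z)),proj("scene0",(420,205,z)),proj("side0",(420,205,z)))
E
```

```text
scene0 []
side0 [([220, 131, 16, 28, 304], [228.0, 145.0])]
w1 []
w4 [([242, 188, 25, 15, 122], [253.0, 193.0]), ([264, 194, 13, 44, 80], [271.0, 213.0])]
scene6 []
side6 [([239, 186, 15, 29, 326], [246.0, 200.0])]
scene9 []
side9 [([239, 186, 15, 29, 325], [246.0, 200.0])]
wrist9 [([221, 153, 28, 56, 186], [237.0, 168.0])]
15 [333.20040892 236.16088376] [244.32158854 201.61655546] [377.76966696 253.43811946] [224.94793651 171.45270911]
60 [334.6871969 225.1651184] [242.64823717 189.54510197] [380.78736503 242.63145723] [222.70988601 159.10412728]
110 [336.45513511 212.09006404] [240.6375249 175.0399477] [384.38424519 229.75068914] [220.03402454 144.3398964 ]
```

```bash
python3 - <<'E'
from h import *
def tri(l):
    A=[];b=[]
    for t,p in l:
        o,d=ray(t,p); d/=np.linalg.norm(d); Pm=np.eye(3)-np.outer(d,d); A.append(Pm); b.append(Pm@o)
    x=np.linalg.solve(sum(A),sum(b)); return x,[np.round(proj(t,x)-p,1) for t,p in l]
for a,b in(((384,237),(228,145)),((384,227),(228,133)),((384,250),(228,158))): print(tri([("scene0",a),("side0",b)]))
print(tri([("scene9",(333,235)),("side9",(246,200))]))
# colour-blob extents, yellow with loose threshold
for t in("scene0","side0","scene9","side9","scene6"):
    im=cv2.imread(f"pics/{t}.png"); h=cv2.cvtColor(im,cv2.COLOR_BGR2HSV); m=cv2.inRange(h,(22,140,200),(34,255,255))
    n,l,st,ce=cv2.connectedComponentsWithStats(m); print(t,[(st[i].tolist(),ce[i].round().tolist()) for i in range(1,n) if st[i,4]>40])
E
```

```text
(array([435.62787858, 212.48122384, 100.84704064]), [array([-1.6,  0.9]), array([-1.5, -0.8])])
(array([440.94760949, 209.16610607, 140.5121364 ]), [array([-1.2,  0.7]), array([-1.2, -0.7])])
(array([430.45072246, 219.1858959 ,  50.92791803]), [array([-1.5,  0.8]), array([-1.4, -0.8])])
(array([458.34026994,  91.67980187,  21.69975414]), [array([-0.5,  0.3]), array([-0.6, -0.3])])
scene0 [([374, 225, 20, 29, 335], [383.0, 241.0])]
side0 [([221, 131, 15, 28, 277], [228.0, 145.0])]
scene9 [([323, 226, 11, 17, 72], [327.0, 236.0])]
side9 [([239, 186, 14, 29, 296], [245.0, 200.0])]
scene6 [([323, 227, 11, 16, 66], [327.0, 236.0])]
```

```bash
python3 -c "
from cell import hand_in; print(hand_in())"
```

```text
the job is handed in; nothing more can be done
None
```

Handed in at about 29 s: the keeper is home, the screw is turned to its stop (it held 0.77 N m without moving further), and the square-handled screwdriver is back upright in its own hole. The yellow look-alike, which stood upright in the first pictures, was lying on the bench by 9 s. The fingers passed about 85 mm above it and no contact force was recorded, so I left it; it may have fallen on its own, but I did not see it fall.

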